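# Battery pack from the bric-a-brac carton to its charger

### The job

Pluck the orange battery pack out of its pocket in the divided carton and stand it upright on the blue felt pad, letting go of it there. Then take it again by its two broad faces, turn it to line up with the white charging dock between the grey cheeks, and, still holding it, lower its plug into the socket until it is fully home; let go. Leave the jar, the tin, the mug and the bowl where they are.

Things in the scene. Friction and masses are not known exactly. Their poses are not given: they have to be found in the camera images.
- pack: Orange battery pack, 0.25-0.5 kg, upright in a carton pocket, its x along the pocket, within 7 mm of its middle. Origin: centre of its underside, z up. Black block plug 50 (x) x 32 (y) mm, z 0 to 20 mm; orange body 60 (x) x 40 (y) mm, z 20 to 100 mm, black band near its foot. Narrow faces at x = +-30, broad faces at y = +-20 mm. A half turn about z makes no difference.
- carton: Fixed open carton, 158 (x) x 160 (y) x 112 mm tall. Origin: centre of the underside. Walls, floor, dividers 4 mm. Three pockets centred at y = -52, 0, +52 mm, each 150 (x) x 48 (y) mm, floor at z = 4, rim at z = 112 mm. The pack (in any of them) has its top 8 mm below the rim, with finger room at its narrow faces only.
- pad: Fixed blue felt pad flat on the table, 150 x 150 x 4 mm. Origin: centre of the underside; its top is at z = 4 mm.
- dock: Fixed charging dock: white block 130 (x) x 100 (y) x 40 mm tall, socket in its top. Two grey upright cheeks centred at x = +-41 mm, each 12 (x) x 50 (y) mm, z 40 to 128 mm, 70 mm free between them; they rise 8 mm above a seated pack, leaving only its broad faces free for fingers. Origin: centre of the underside.
- dock_socket (a point): Centre of the socket's mouth, on the dock's top (40 mm above its underside), axes as the dock's. Hole 54 (x) x 36 (y) mm, 24 mm deep, 3 mm chamfer. With the pack home its plug is 20 mm in, its x along the dock's x (either way round), its shoulder on the dock's top.
- jar: Bystander: green glass jar with white cap, diameter 40, height 85 mm, in a carton pocket. Origin: centre of the underside.
- tin: Bystander: blue tin can, diameter 40, height 80 mm, in a carton pocket. Origin: centre of the underside.
- mug: Bystander: white mug, diameter 76, height 85 mm, on the table beyond the work. Origin: centre of the underside.
- bowl: Bystander: yellow bowl, diameter 100, height 55 mm, on the table beyond the work. Origin: centre of the underside.
Mind the look-alikes: they are no part of the job. Of the things shaped like the dock, the white one is meant. Several things have the shape of the pack; the one meant has the colours described above.

How it is judged:
By the outcome, as a careful person would: the job done as asked, in the order asked, and still so for the second after the job is handed in, with the robot touching nothing.
It also fails if it takes over 64 s, if anything falls off the work surface, if the arm or the gripper's body presses on something with over 40 N, if the wrist force passes 120 N, or if a joint passes its speed limit or range.

### The arm

A 7-joint arm with a two-finger parallel gripper is mounted at the origin on the work surface. World frame = base frame: x ahead of the robot, y to its left, z up, the work surface at z = 0. Lengths are in m, angles in rad, forces in N, time in s.
With the tool pointing down it reaches from about 0.4 to 0.85 m from the base axis. Payload 10.4 kg.
Tool frame: the origin (TCP) lies at the very end of the fingers, on their centre line; the grasp point (between the pads) lies 19 mm behind it (manip.grip_point_offset is the distance from the TCP to the grasp point, in m); z points along the fingers, y is the line along which they close (so a half turn about z gives the same grasp; the last joint's range is limited). The gripper opens to 85 mm and grips with 20 to 120 N. Pads are 22 mm wide; open, the fingers measure 114 mm over their backs; the gripper's body (76 mm by 85 mm) begins 54 mm behind the grasp point. The pads swing forward as they close: fully open they stand 13 mm farther back than shut.
Start: joints at [1.294, 0.332, -0.065, 1.46, 0.022, 1.35, -0.088], TCP at [0.157, -0.605, 0.231] pointing down, gripper open.
Joint ranges: [-2.6, 2.6], [-0.5, 2.12], [-1.47, 1.34], [0.16, 2.42], [-1.27, 4.41], [0.06, 2.06], [-2.6, 2.6]. Speed limits (rad/s): [2.22, 2.22, 2.79, 2.79, 3.14, 3.14, 3.14].

### API

Orientations are given as a unit quaternion [x, y, z, w].
In Python, from workcell import manip gives the robot as it stands. The module is installed in compiled form; this text tells all that it offers.
- The arm moves only by the tool step_arm, never from a script. Its argument "moves" is a list of rows, each a list of 7 numbers: the closure, from 0 (fully open) to 1 (shut), then the shift along the world's x, y, z in mm, then the turn, a rotation vector about the world's x, y, z in rad. In form: [[grip, tx, ty, tz, ax, ay, az], ...]. A call has 1 to 10 rows; each row is the pose to reach, as a shift and turn from the pose commanded when the call began; what a row does not reach only later rows make up. A row lasts 1/10 s, in which the tool goes at most 50 mm and 8.59 degrees, less where a joint would pass 70% of its speed; a pose out of reach is approached as far as the arm can. A call with a gripper value outside its range is refused whole. The fingers move at their own pace and stop on an object; "grip_force" is the grip in N (left out, the last holds). Time passes only in rows, so rows that repeat a pose let the fingers close. It gives the time, the measured TCP pose, the force, the opening and the grip force at its end, in the units of the state.
- manip.get_obs(): the state, without advancing time (a new reading comes with each control period).
- manip.camera(name): name is "side" or "top" or "wrist"; returns a dict with "image" (420x560x3 uint8, blue, green, red), "K" (3x3 intrinsics, pixels), "rvec" (rotation vector, rad) and "tvec" (3), from world to camera coordinates, as OpenCV has them; the wrist camera has in their place "mount" (4x4, takes a point from camera to tool coordinates, whose origin is the TCP and whose axes are the flange's). Camera axes: x right, y down, z forward; pixel columns grow to the right and rows downward; lengths in m; the calibration is good to about 2 mm. A picture is of the moment at which its call begins: read the wrist's pose just before it. There is no depth.
- manip.hand_in(): hands the job in; it is judged then, once.
The state is a dict: "clock": time; "joint_pos": joint angles; "joint_velocities": joint speeds; "tau": joint torques, N m; "position": TCP position; "ee_rot": TCP orientation; "ft_force": force on the tool from outside, world axes, zero at the start; "torque": the same for the moment, N m; "grip_width": opening from 0.0 (shut) to 1.0 (fully open); "grasp_force": force on a finger pad.
Only numpy, scipy, OpenCV 4.12 (cv2) and the standard library are available. Lean on these libraries where they do the work, as an engineer would, in place of code of your own. Each camera call takes 0.05 s, during which the arm holds its last target. There are 200 camera calls.

## Working session

There is one attempt and no reset: what is moved stays moved. The work goes in short steps, Python scripts to look and compute and a tool call to move; the robot and the scene stay as the last step left them, time stands still between calls to the robot, and variables do not carry over. Pictures are saved under pics/ and viewed, at most 12 in all, crops included, and the job is handed in when it is done.

Besides the shell and the picture viewer there is one more tool, called after "Request:" by a JSON object that holds its "api" and its "payload", one argument or row to a line. step_arm: Moves the arm, as the interface text tells. Its arguments: {"type":"object","properties":{"moves":{"type":"array","items":{"type":"array","items":{"type":"number"}}},"grip_force":{"type":"number"}},"required":["moves"]}

```bash
mkdir -p pics
python3 - <<'E'
from workcell import manip
import cv2,numpy as np
o=manip.get_obs(); print({k:np.round(v,3) for k,v in o.items()}, manip.grip_point_offset)
for n in("top","side"):
    c=manip.camera(n); cv2.imwrite(f"pics/{n}0.png",c["image"]); print(n,c["K"],c["rvec"],c["tvec"])
E
```

```text
{'clock': np.float64(0.0), 'joint_pos': array([ 1.294,  0.333, -0.065,  1.461,  0.022,  1.35 , -0.088]), 'joint_velocities': array([-0.   ,  0.   ,  0.001, -0.001,  0.002,  0.001,  0.002]), 'tau': array([ 0.0000e+00, -6.2544e+01,  4.9000e-02, -3.9161e+01,  1.6000e-02,
        1.0000e-02,  0.0000e+00]), 'position': array([ 0.157, -0.605,  0.231]), 'ee_rot': array([ 0.992,  0.127, -0.   , -0.001]), 'ft_force': array([-0.184, -0.99 ,  0.416]), 'torque': array([-0.036, -0.025, -0.005]), 'grasp_force': np.float64(0.0), 'grip_width': np.float64(1.003)} 0.0187
top [[492.78747769   0.         275.46064531]
 [  0.         492.78747769 202.51121904]
 [  0.           0.           1.        ]] [ 2.18554593 -2.13233044  0.15303443] [-0.05204746  0.53505771  1.05098944]
side [[380.00130402   0.         283.76071337]
 [  0.         380.00130402 211.55741029]
 [  0.           0.           1.        ]] [ 0.19560011 -2.88120558  1.12155502] [0.52709426 0.12678535 1.03175821]
```

View pics/top0.png

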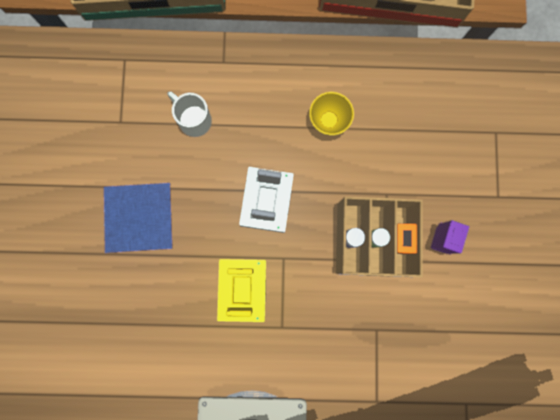

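View pics/side0.png

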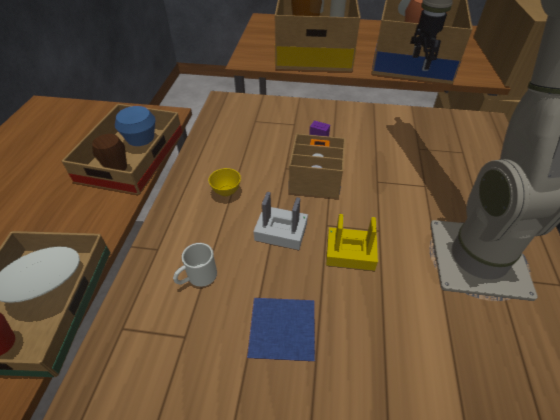

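The top view shows the white dock near (267,199) and the pad near (138,217). The carton is near (379,237), with the orange pack at (407,238) in its right-hand pocket. The yellow dock and the purple pack are the look-alikes. I'll enlarge the carton and dock.

Run:
```python
import cv2,numpy as np
i=cv2.imread("pics/top0.png")
f=lambda x,y:cv2.resize(i[y:y+100,x:x+100],(400,400),interpolation=cv2.INTER_CUBIC)
cv2.imwrite("pics/crop1.png",np.hstack([f(329,187),f(217,150)]))
```

```text
(no output)
```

View pics/crop1.png

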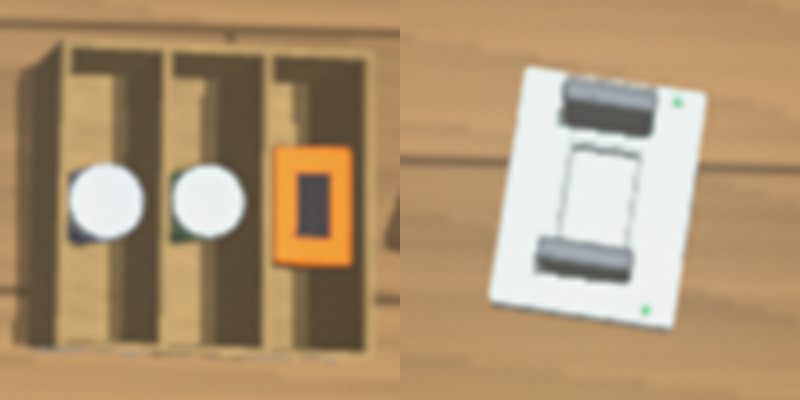

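Crop, left half: the pack top's corners are at about (274,147), (352,147), (353,265) and (275,268), and the carton rim's at (62,45), (367,57), (365,352) and (52,345). Right half: the dock top's corners are at (527,67), (707,93), (672,328) and (490,300).

```bash
cat > h.py <<'E'
from workcell import manip
import cv2,numpy as np
from scipy.spatial.transform import Rotation as R
def unproj(K,Rwc,t,px,z):
    "pixels -> world points on plane z; Rwc,t world->camera"
    u=cv2.undistortPoints(np.float64(px).reshape(-1,1,2),K,None)[:,0]
    d=np.c_[u,np.ones(len(u))]@Rwc; c=-Rwc.T@t
    return c+d*((z-c[2])/d[:,2])[:,None]
def top(px,z):
    c=manip.camera("top"); return unproj(c["K"],cv2.Rodrigues(c["rvec"])[0],c["tvec"].ravel(),px,z)
def rect(P,name):
    e=lambda a,b:P[b]-P[a]
    L=[np.linalg.norm(e(i,(i+1)%4))*1e3 for i in range(4)]
    h=e(0,3)+e(1,2); w=e(0,1)+e(3,2)
    print(name,"c",np.round(P.mean(0)*1e3,1),"sides",np.round(L,1),"col dir deg",np.round(np.degrees(np.arctan2(-h[1],-h[0])),2),"row dir",np.round(np.degrees(np.arctan2(-w[1],-w[0])),2))
E
python3 - <<'E'
from h import *
f=lambda p,x,y:(np.array(p)+.5)/4-.5+[x,y]
rect(top(f([(62,45),(367,57),(365,352),(52,345)],329,187),.112),"carton")
rect(top(f([(274,147),(352,147),(353,265),(275,268)],329,187),.104),"pack")
rect(top(f([(127,67),(307,93),(272,328),(90,300)],217,150),.04),"dock")
rect(top(f([(172,145),(241,152),(230,250),(160,240)],217,150),.04),"sock")
rect(top([(104,187),(170,184),(172,248),(106,252)],.004),"pad")
print(R.from_quat(manip.get_obs()["ee_rot"]).as_matrix().round(3)); print(manip.camera("wrist")["mount"].round(4))
E
```

```text
carton c [ 462.5 -255.5  112. ] sides [157.  150.2 158.  152.7] col dir deg -1.39 row dir 89.64
pack c [ 460.1 -309.7  104. ] sides [40.3 60.5 40.1 62. ] col dir deg -0.15 row dir 92.49
dock c [543.6 -18.7  40. ] sides [100.7 131.6 100.3 130.8] col dir deg -7.16 row dir 82.91
sock c [543.3 -19.6  40. ] sides [38.2 54.6 38.7 53.1] col dir deg -5.24 row dir 84.43
pad c [498.4 269.3   4. ] sides [149.2 145.2 146.8 147.1] col dir deg 5.19 row dir 94.5
[[ 0.968  0.251 -0.   ]
 [ 0.251 -0.968  0.   ]
 [ 0.    -0.    -1.   ]]
[[-1.000e-04 -9.516e-01 -3.074e-01  7.890e-02]
 [ 1.000e+00 -7.000e-04  1.800e-03 -1.000e-03]
 [-2.000e-03 -3.074e-01  9.516e-01 -1.423e-01]
 [ 0.000e+00  0.000e+00  0.000e+00  1.000e+00]]
```

Request:
{"api": "step_arm", "payload": {
  "moves": [
    [0,30,30,10,0,0,0.13],
    [0,65,63,20,0,0,0.28],
    [0,100,97,30,0,0,0.43],
    [0,135,131,40,0,0,0.58],
    [0,170,165,40,0,0,0.73],
    [0,205,199,40,0,0,0.88],
    [0,240,233,40,0,0,1.03],
    [0,272,265,40,0,0,1.17],
    [0,303,295,40,0,0,1.318],
    [0,303,295,40,0,0,1.318]
  ]
}}

```text
clock: 1.4
position: [0.4642, -0.304, 0.2716]
ee_rot: [0.702, 0.712, 0.001, 0.0]
ft_force: [0.0, 0.3, 0.7]
grip_width: 0.993
grasp_force: 0.0
```

Request:
{"api": "step_arm", "payload": {
  "moves": [
    [0,0,0,0,0,0,0],
    [0,0,0,0,0,0,0]
  ]
}}

```text
clock: 1.6
position: [0.4591, -0.3112, 0.2712]
ee_rot: [0.708, 0.706, -0.0, -0.0]
ft_force: [0.2, -0.9, -0.2]
grip_width: 1.001
grasp_force: 0.0
```

```bash
cat >> h.py <<'E'
def wrist(name=None):
    o=manip.get_obs(); c=manip.camera("wrist"); T=np.eye(4); T[:3,:3]=R.from_quat(o["ee_rot"]).as_matrix(); T[:3,3]=o["position"]
    M=np.linalg.inv(T@c["mount"])
    if name: cv2.imwrite(f"pics/{name}.png",c["image"]); np.savez(f"pics/{name}.npz",K=c["K"],M=M)
    return c["image"]
def wpx(name,px,z):
    d=np.load(f"pics/{name}.npz"); return unproj(d["K"],d["M"][:3,:3],d["M"][:3,3],px,z)
def tool():
    o=manip.get_obs(); m=R.from_quat(o["ee_rot"]).as_matrix()
    print("t",round(float(o["clock"]),2),"pos",(o["position"]*1e3).round(1),"y ang",np.degrees(np.arctan2(m[1,1],m[0,1])).round(2),"z",m[:,2].round(4),"F",o["ft_force"].round(1),"grip",o["grip_width"].round(3),o["grasp_force"].round(1))
E
python3 -c "
from h import *
tool(); wrist('w1')"
```

```text
Traceback (most recent call last):
  File "h.py", line 25, in tool
    print("t",round(float(o["clock"]),2),"pos",(o["position"]*1e3).round(1),"y ang",np.degrees(np.arctan2(m[1,1],m[0,1])).round(2),"z",m[:,2].round(4),"F",o["ft_force"].round(1),"grip",o["grip_width"].round(3),o["grasp_force"].round(1))
                                                                                                                                                                                         ^^^^^^^^^^^^^^^^^^^^^
AttributeError: 'float' object has no attribute 'round'
```

```bash
sed -i 's/o\["grip_width"\].round(3),o\["grasp_force"\].round(1)/np.round([o["grip_width"],o["grasp_force"]],2)/' h.py
python3 -c "
from h import *
tool(); wrist('w1')"
```

```text
t 1.6 pos [ 459.1 -311.2  271.2] y ang -0.1 z [-5.e-04 -4.e-04 -1.e+00] F [ 0.2 -0.9 -0.2] grip [1. 0.]
```

View pics/w1.png

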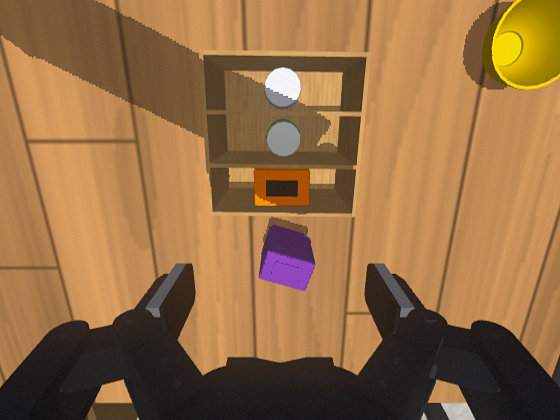

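The wrist view shows the pack top from (255,168) to (309,206), lined up with the pocket. The carton rim's corners are near (203,53), (367,53), (352,213) and (212,211). The purple look-alike is at (287,258).

Run:
```python
from h import *
i=cv2.imread("pics/w1.png"); s=cv2.cvtColor(i,cv2.COLOR_BGR2HSV)
m=cv2.inRange(s,(5,200,90),(18,255,255)); m[:,:240]=0;m[:,330:]=0;m[:150]=0;m[225:]=0
c=max(cv2.findContours(m,0,2)[0],key=cv2.contourArea)
print(cv2.boundingRect(c),cv2.minAreaRect(c))
rect(wpx("w1",[(255,168),(309.5,169),(308.5,206),(255.5,206)],.104),"pack")
rect(wpx("w1",[(203,53),(367,53),(352.5,214),(212,211)],.112),"carton")
g=np.load("pics/w1.npz"); print(g["M"].round(3))
cv2.imwrite("pics/crop2.png",cv2.resize(i[150:230,200:360],(800,400),interpolation=cv2.INTER_CUBIC))
```

```text
(254, 168, 56, 38) ((281.5, 186.5), (37.0, 55.0), 90.0)
pack c [ 461.8 -309.   104. ] sides [57.4 40.9 58.1 42. ] col dir deg 89.65 row dir 179.36
carton c [ 463.2 -257.4  112. ] sides [150.  155.9 151.2 152.5] col dir deg 89.16 row dir 179.24
[[ 1.    -0.002  0.    -0.46 ]
 [-0.002 -0.951  0.31  -0.347]
 [-0.    -0.31  -0.951  0.322]
 [ 0.     0.     0.     1.   ]]
```

View pics/crop2.png

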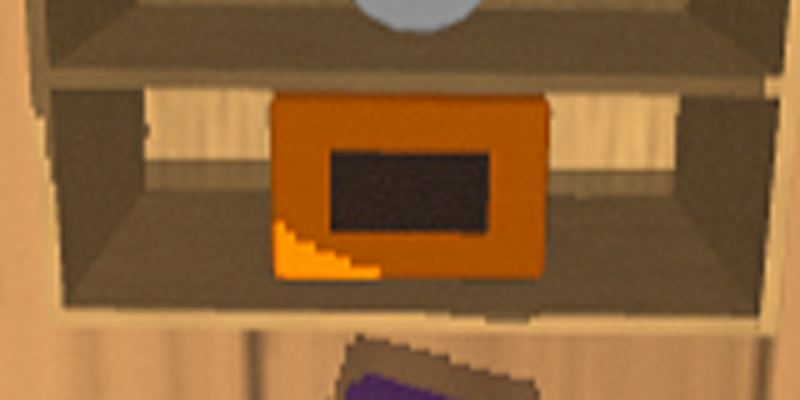

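The crop confirms that the pack sits squarely in the pocket: its top runs from (271,93) to (545,278), with finger room at both narrow faces. The centre comes out at about (461.5, -309), in agreement with the top view.

Request:
{"api": "step_arm", "payload": {
  "moves": [
    [0,2,2,-30,0,0,-0.005],
    [0,2,2,-70,0,0,-0.005],
    [0,2,2,-110,0,0,-0.005],
    [0,2,2,-140,0,0,-0.005],
    [0,2,2,-160,0,0,-0.005],
    [0,2,2,-180,0,0,-0.005],
    [0,2,2,-198,0,0,-0.005],
    [0,2,2,-211,0,0,-0.005],
    [0,2,2,-211,0,0,-0.005],
    [0,2,2,-211,0,0,-0.005]
  ],
  "grip_force": 40
}}

```text
clock: 2.65
position: [0.4619, -0.3086, 0.0608]
ee_rot: [0.709, 0.705, 0.0, 0.0]
ft_force: [0.2, 0.2, 0.1]
grip_width: 0.998
grasp_force: 0.0
```

Request:
{"api": "step_arm", "payload": {
  "moves": [
    [1,0,0,0,0,0,0],
    [1,0,0,0,0,0,0],
    [1,0,0,0,0,0,0],
    [1,0,0,0,0,0,0],
    [1,0,0,0,0,0,0],
    [1,0,0,0,0,0,0],
    [1,0,0,0,0,0,0]
  ]
}}

```text
clock: 3.35
position: [0.4624, -0.3085, 0.0614]
ee_rot: [0.709, 0.706, 0.0, 0.001]
ft_force: [-1.5, -0.1, 6.8]
grip_width: 0.697
grasp_force: 42.7
```

Request:
{"api": "step_arm", "payload": {
  "moves": [
    [1,0,0,10,0,0,0],
    [1,0,0,25,0,0,0],
    [1,0,0,45,0,0,0],
    [1,0,0,70,0,0,0],
    [1,0,0,100,0,0,0],
    [1,0,0,130,0,0,0],
    [1,0,0,155,0,0,0],
    [1,0,0,175,0,0,0],
    [1,0,0,180,0,0,0],
    [1,0,0,180,0,0,0]
  ],
  "grip_force": 60
}}

```text
clock: 4.35
position: [0.4622, -0.308, 0.2412]
ee_rot: [0.708, 0.706, 0.0, 0.001]
ft_force: [0.1, -0.8, -3.1]
grip_width: 0.698
grasp_force: 65.3
```

Request:
{"api": "step_arm", "payload": {
  "moves": [
    [1,1,15,0,0,0,0],
    [1,3,45,0,0,0,0],
    [1,5,85,0,0,0,0],
    [1,8,125,0,0,0,0],
    [1,10,165,0,0,0,0],
    [1,13,205,0,0,0,0],
    [1,15,245,0,0,0,0],
    [1,18,285,0,0,0,0],
    [1,20,325,0,0,0,0],
    [1,23,365,0,0,0,0]
  ]
}}

```text
clock: 5.35
position: [0.4836, 0.0594, 0.2393]
ee_rot: [0.708, 0.706, -0.001, -0.0]
ft_force: [0.3, 0.4, -1.2]
grip_width: 0.694
grasp_force: 65.3
```

Request:
{"api": "step_arm", "payload": {
  "moves": [
    [1,2,40,0,0,0,0],
    [1,4,80,0,0,0,0],
    [1,6,120,0,0,0,0],
    [1,9,155,0,0,0,0],
    [1,11,185,0,0,0,0],
    [1,12,205,0,0,0,0],
    [1,13,212,-15,0,0,0],
    [1,13,212,-40,0,0,0],
    [1,13,212,-70,0,0,0],
    [1,13,212,-100,0,0,0]
  ]
}}

```text
clock: 6.35
position: [0.4969, 0.2678, 0.1375]
ee_rot: [0.709, 0.706, -0.001, -0.0]
ft_force: [-0.2, -0.6, -2.5]
grip_width: 0.695
grasp_force: 65.5
```

Request:
{"api": "step_arm", "payload": {
  "moves": [
    [1,0,0,-20,0,0,0],
    [1,0,0,-40,0,0,0],
    [1,0,0,-55,0,0,0],
    [1,0,0,-65,0,0,0],
    [1,0,0,-70,0,0,0],
    [1,0,0,-70,0,0,0],
    [1,0,0,-70,0,0,0]
  ]
}}

```text
clock: 7.05
position: [0.4983, 0.2692, 0.071]
ee_rot: [0.709, 0.706, 0.0, 0.0]
ft_force: [0.5, 0.5, -2.5]
grip_width: 0.7
grasp_force: 65.3
```

```bash
python3 -c "
from h import *
tool(); c=manip.camera('side'); cv2.imwrite('pics/s1.png',cv2.resize(c['image'][220:420,180:400],(770,600)[::1] if 0 else (660,600),interpolation=cv2.INTER_CUBIC))"
```

```text
t 7.05 pos [498.3 269.2  71. ] y ang -0.23 z [ 9.e-04  5.e-04 -1.e+00] F [ 0.5  0.5 -2.5] grip [ 0.7  65.32]
```

View pics/s1.png

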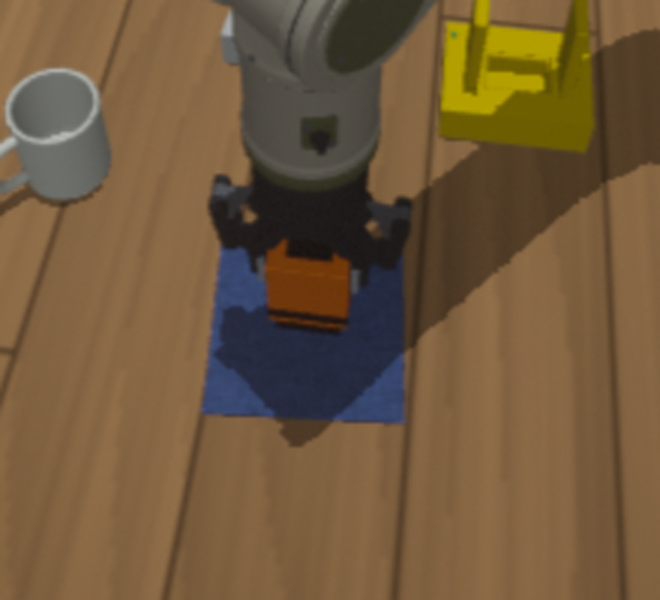

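The side view shows the pack held upright over the pad. Its underside, near (303,328), is just above the felt.

Request:
{"api": "step_arm", "payload": {
  "moves": [
    [1,0,0,-3,0,0,0],
    [1,0,0,-6,0,0,0],
    [1,0,0,-8,0,0,0],
    [1,0,0,-9,0,0,0],
    [1,0,0,-9,0,0,0]
  ]
}}

```text
clock: 7.6
position: [0.4979, 0.2691, 0.0615]
ee_rot: [0.709, 0.706, 0.0, 0.0]
ft_force: [-1.8, -1.1, 1.2]
grip_width: 0.696
grasp_force: 65.7
```

Request:
{"api": "step_arm", "payload": {
  "moves": [
    [1,0,0,-0.5,0,0,0],
    [1,0,0,-1,0,0,0],
    [1,0,0,-1,0,0,0]
  ]
}}

```text
clock: 7.9
position: [0.4979, 0.2692, 0.0614]
ee_rot: [0.708, 0.706, -0.0, 0.0]
ft_force: [-5.7, -3.4, 12.1]
grip_width: 0.696
grasp_force: 67.0
```

Request:
{"api": "step_arm", "payload": {
  "moves": [
    [0.5,0,0,0.5,0,0,0],
    [0.2,0,0,0.5,0,0,0],
    [0,0,0,0.5,0,0,0],
    [0,0,0,0.5,0,0,0],
    [0,0,0,0.5,0,0,0],
    [0,0,0,0.5,0,0,0]
  ]
}}

```text
clock: 8.5
position: [0.498, 0.2691, 0.0608]
ee_rot: [0.709, 0.706, 0.0, -0.0]
ft_force: [0.4, 0.5, -0.3]
grip_width: 1.004
grasp_force: 0.0
```

Request:
{"api": "step_arm", "payload": {
  "moves": [
    [0,0,0,15,0,0,0],
    [0,0,0,45,0,0,0],
    [0,0,0,85,0,0,0],
    [0,0,0,125,0,0,0],
    [0,0,0,165,0,0,0],
    [0,-10,0,200,0,0,0.14],
    [0,-30,0,210,0,0,0.28],
    [0,-50,0,210,0,0,0.42],
    [0,-50,0,210,0,0,0.56],
    [0,-50,0,210,0,0,0.7]
  ]
}}

```text
clock: 9.5
position: [0.4473, 0.2693, 0.2722]
ee_rot: [0.421, 0.907, 0.0, 0.001]
ft_force: [0.4, 0.5, -1.2]
grip_width: 1.0
grasp_force: 0.0
```

Request:
{"api": "step_arm", "payload": {
  "moves": [
    [0,0,0,0,0,0,0.15],
    [0,0,0,0,0,0,0.3],
    [0,0,0,0,0,0,0.45],
    [0,0,0,0,0,0,0.6],
    [0,0,0,0,0,0,0.74],
    [0,0,0,0,0,0,0.87],
    [0,0,0,0,0,0,0.875],
    [0,0,0,0,0,0,0.875],
    [0,0,0,0,0,0,0.875]
  ]
}}

```text
clock: 10.4
position: [0.4479, 0.269, 0.2712]
ee_rot: [0.001, 1.0, -0.0, 0.0]
ft_force: [0.4, 0.1, -0.8]
grip_width: 0.995
grasp_force: 0.0
```

```bash
python3 -c "
from h import *
tool(); wrist('w2')"
```

```text
t 10.4 pos [447.9 269.  271.2] y ang 89.85 z [ 4.e-04 -0.e+00 -1.e+00] F [ 0.4  0.1 -0.8] grip [1. 0.]
```

View pics/w2.png

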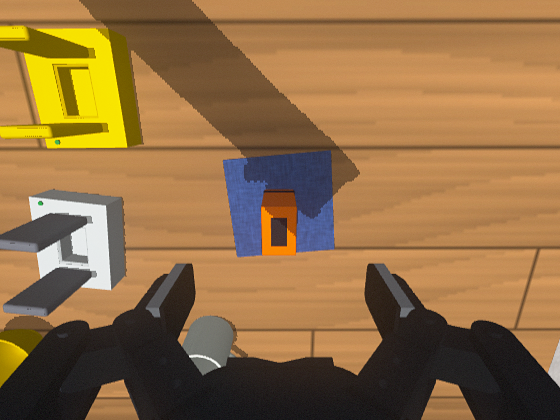

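The pack is standing on the pad. Its top's corners are at about (262,206), (297,206), (296.5,256) and (261.5,256), square to the image.

Run:
```python
from h import *
i=cv2.imread("pics/w2.png"); s=cv2.cvtColor(i,cv2.COLOR_BGR2HSV)
m=cv2.inRange(s,(5,200,200),(18,255,255)); m[:,:240]=0;m[:,330:]=0;m[:180]=0;m[270:]=0
c=max(cv2.findContours(m,0,2)[0],key=cv2.contourArea); b=cv2.minAreaRect(c)
print(cv2.boundingRect(c),b,cv2.boxPoints(b))
rect(wpx("w2",[(262,206),(297,206),(296.5,256),(261.5,256)],.104),"pack")
```

```text
(261, 207, 35, 48) ((278.0, 230.5), (47.0, 34.0), 90.0) [[261. 207.]
 [295. 207.]
 [295. 254.]
 [261. 254.]]
pack c [497.2 268.9 104. ] sides [38.4 60.8 40.6 60.9] col dir deg 179.29 row dir -90.12
```

Request:
{"api": "step_arm", "payload": {
  "moves": [
    [0,25,0,-20,0,0,0],
    [0,50,0,-55,0,0,0],
    [0,50,0,-95,0,0,0],
    [0,50,0,-135,0,0,0],
    [0,50,0,-170,0,0,0],
    [0,50,0,-195,0,0,0],
    [0,50,0,-209,0,0,0],
    [0,50,0,-214,0,0,0],
    [0,50,0,-214,0,0,0],
    [0,50,0,-214,0,0,0]
  ]
}}

```text
clock: 11.45
position: [0.4986, 0.2695, 0.0581]
ee_rot: [0.0, 1.0, 0.0, 0.001]
ft_force: [-0.6, -0.5, 0.1]
grip_width: 0.998
grasp_force: 0.0
```

Request:
{"api": "step_arm", "payload": {
  "moves": [
    [1,0,0,0,0,0,0],
    [1,0,0,0,0,0,0],
    [1,0,0,0,0,0,0],
    [1,0,0,0,0,0,0],
    [1,0,0,0,0,0,0],
    [1,0,0,0,0,0,0],
    [1,0,0,0,0,0,0],
    [1,0,0,0,0,0,0]
  ],
  "grip_force": 60
}}

```text
clock: 12.25
position: [0.4983, 0.2691, 0.0573]
ee_rot: [-0.0, 1.0, 0.0, 0.0]
ft_force: [-0.9, -1.4, 6.4]
grip_width: 0.467
grasp_force: 60.0
```

Request:
{"api": "step_arm", "payload": {
  "moves": [
    [1,0,0,10,0,0,0],
    [1,0,0,30,0,0,0],
    [1,0,0,60,0,0,0],
    [1,0,0,95,0,0,0],
    [1,0,0,130,0,0,0],
    [1,0,0,160,0,0,0],
    [1,0,0,185,0,0,0],
    [1,0,0,195,0,0,0],
    [1,0,0,195,0,0,0]
  ]
}}

```text
clock: 13.15
position: [0.4981, 0.2693, 0.2527]
ee_rot: [-0.0, 1.0, 0.0, 0.001]
ft_force: [0.0, -1.1, -3.6]
grip_width: 0.461
grasp_force: 60.7
```

Request:
{"api": "step_arm", "payload": {
  "moves": [
    [1,8,-20,3,0,0,-0.01],
    [1,20,-50,8,0,0,-0.02],
    [1,34,-88,13,0,0,-0.04],
    [1,48,-126,17,0,0,-0.06],
    [1,62,-164,17,0,0,-0.08],
    [1,76,-200,17,0,0,-0.1],
    [1,90,-235,17,0,0,-0.12],
    [1,102,-265,17,0,0,-0.124],
    [1,110,-283,17,0,0,-0.124],
    [1,112,-288,17,0,0,-0.124]
  ]
}}

```text
clock: 14.15
position: [0.6101, -0.0214, 0.267]
ee_rot: [0.063, 0.998, 0.0, -0.001]
ft_force: [-0.2, 0.2, -2.7]
grip_width: 0.462
grasp_force: 60.9
```

Request:
{"api": "step_arm", "payload": {
  "moves": [
    [1,0,0,0,0,0,0],
    [1,0,0,0,0,0,0],
    [1,0,0,0,0,0,0]
  ]
}}

```text
clock: 14.45
position: [0.6095, -0.017, 0.269]
ee_rot: [0.06, 0.998, 0.0, 0.0]
ft_force: [1.3, 0.9, -3.2]
grip_width: 0.463
grasp_force: 60.9
```

```bash
python3 -c "
from h import *
tool(); i=wrist('w3'); print(np.load('pics/w3.npz')['K'].round(1).tolist()); cv2.imwrite('pics/w3s.png',cv2.resize(i[0:280,130:430],(642,600),interpolation=cv2.INTER_CUBIC))
K,M=(np.load('pics/w3.npz')[k] for k in 'KM'); p=M@[.5436,-.0187,.04,1]; p=K@p[:3]; print(p/p[2])"
```

```text
t 14.45 pos [609.5 -17.  269. ] y ang 83.07 z [ 1.e-04  3.e-04 -1.e+00] F [ 1.3  0.9 -3.2] grip [ 0.46 60.91]
[[296.1, 0.0, 279.5], [0.0, 296.1, 208.1], [0.0, 0.0, 1.0]]
[271.24652459 124.14674231   1.        ]
```

View pics/w3s.png

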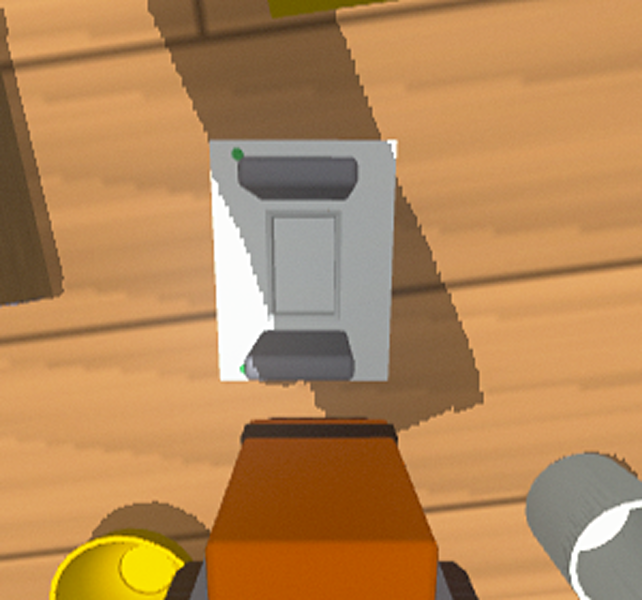

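The wrist view shows the dock top's corners at about (210,140), (396,140), (388,381) and (220,381) in the crop. The socket mouth is at (266,211), (341,211), (339,316) and (271,316). The pack hangs square below, centred near column 321.

Run:
```python
from h import *
f=lambda p:(np.array(p)+.5)/[2.14,2.1429]-.5+[130,0]
rect(wpx("w3",f([(210,140),(396,140),(388.5,381),(220,381)]),.04),"dock")
rect(wpx("w3",f([(266,211),(341,211),(339,316),(271,316)]),.04),"sock")
i=cv2.imread("pics/w3.png")
cv2.imwrite("pics/w3c.png",cv2.resize(i[60:182,222:322],(492,600),interpolation=cv2.INTER_CUBIC))
```

```text
dock c [544.  -18.3  40. ] sides [ 99.1 130.4 100.5 130.4] col dir deg 172.9 row dir -96.94
sock c [542.7 -17.8  40. ] sides [41.2 56.8 39.3 56.8] col dir deg 173.46 row dir -96.94
```

View pics/w3c.png

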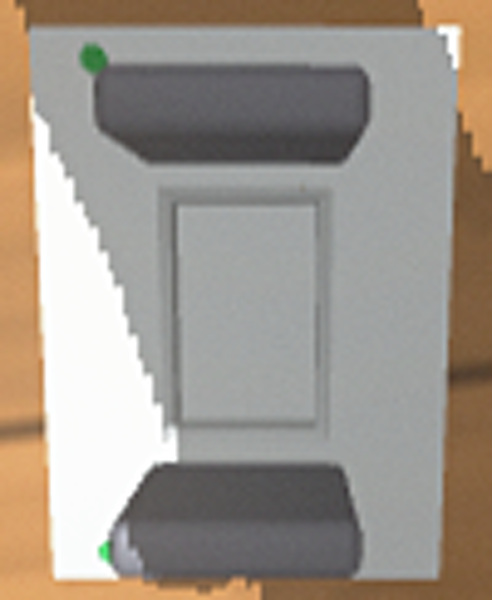

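The closer crop puts the chamfer's outer edge at about (158,187) to (332,437). Both cameras give the dock centre as (544, -18.4) within 0.5 mm, at a yaw of -7°.

Request:
{"api": "step_arm", "payload": {
  "moves": [
    [1,-15,0,0,0,0,0],
    [1,-38,-1,0,0,0,0],
    [1,-55,-1.5,0,0,0,0],
    [1,-65.5,-1.5,-15,0,0,0],
    [1,-65.5,-1.5,-40,0,0,0],
    [1,-65.5,-1.5,-65,0,0,0],
    [1,-65.5,-1.5,-75,0,0,0],
    [1,-65.5,-1.5,-75,0,0,0],
    [1,-65.5,-1.5,-75,0,0,0],
    [1,-65.5,-1.5,-75,0,0,0]
  ]
}}

```text
clock: 15.5
position: [0.5452, -0.0201, 0.1951]
ee_rot: [0.062, 0.998, 0.0, 0.001]
ft_force: [-0.2, 0.4, -2.8]
grip_width: 0.463
grasp_force: 60.9
```

Run:
```python
from h import *
f=lambda p:(np.array(p)+.5)/[4.92,4.918]-.5+[222,60]
rect(wpx("w3",f([(158,187),(332,187),(327,437),(165,437)]),.04),"sock")
tool(); c=manip.camera("side"); cv2.imwrite("pics/s2.png",cv2.resize(c["image"][140:260,210:350],(700,600),interpolation=cv2.INTER_CUBIC))
```

```text
sock c [543.1 -18.3  40. ] sides [41.6 59.  40.8 59. ] col dir deg 172.82 row dir -96.94
t 15.5 pos [545.2 -20.1 195.1] y ang 82.92 z [ 0.0018  0.     -1.    ] F [-0.2  0.4 -2.8] grip [ 0.46 60.91]
```

View pics/s2.png

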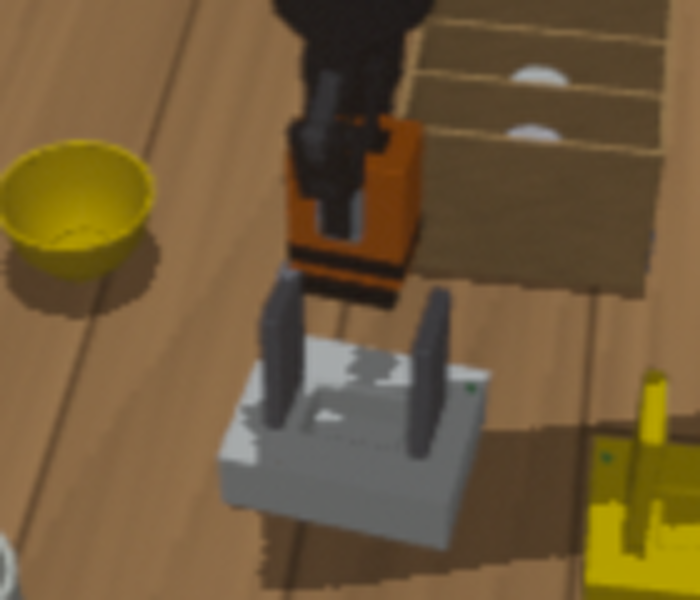

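The plug, near (345,285), hangs between the cheek tops at (288,272) and (440,292), in line with the dock. Now a partial descent with a pose check.

Request:
{"api": "step_arm", "payload": {
  "moves": [
    [1,0,0,0,0,0,0],
    [1,0,0,0,0,0,0],
    [1,-0.5,0.5,-10,0,0,0],
    [1,-0.5,0.5,-25,0,0,0],
    [1,-0.5,0.5,-40,0,0,0],
    [1,-0.5,0.5,-55,0,0,0],
    [1,-0.5,0.5,-68,0,0,0],
    [1,-0.5,0.5,-78,0,0,0],
    [1,-0.5,0.5,-78,0,0,0],
    [1,-0.5,0.5,-78,0,0,0]
  ]
}}

```text
clock: 16.55
position: [0.5441, -0.0198, 0.116]
ee_rot: [0.062, 0.998, 0.0, 0.0]
ft_force: [-0.4, 0.7, -2.4]
grip_width: 0.463
grasp_force: 61.0
```

Request:
{"api": "step_arm", "payload": {
  "moves": [
    [1,0,0,0,0,0,0],
    [1,0,0,0,0,0,0]
  ]
}}

```text
clock: 16.75
position: [0.5444, -0.02, 0.1165]
ee_rot: [0.062, 0.998, -0.0, 0.001]
ft_force: [0.2, 0.5, -2.7]
grip_width: 0.46
grasp_force: 61.0
```

Request:
{"api": "step_arm", "payload": {
  "moves": [
    [1,-0.5,0.8,-5,0,0,0],
    [1,-0.5,0.8,-12,0,0,0],
    [1,-0.5,0.8,-17,0,0,0],
    [1,-0.5,0.8,-20,0,0,0],
    [1,-0.5,0.8,-22,0,0,0],
    [1,-0.5,0.8,-24,0,0,0],
    [1,-0.5,0.8,-25,0,0,0],
    [1,-0.5,0.8,-25,0,0,0]
  ]
}}

```text
clock: 17.55
position: [0.5434, -0.0192, 0.0908]
ee_rot: [0.062, 0.998, 0.0, -0.0]
ft_force: [0.6, -0.1, -2.9]
grip_width: 0.465
grasp_force: 61.0
```

Request:
{"api": "step_arm", "payload": {
  "moves": [
    [1,0,0,-1.5,0,0,0],
    [1,0,0,-3,0,0,0],
    [1,0,0,-4.5,0,0,0],
    [1,0,0,-6,0,0,0],
    [1,0,0,-7.5,0,0,0],
    [1,0,0,-7.5,0,0,0]
  ]
}}

```text
clock: 18.15
position: [0.5433, -0.0192, 0.0831]
ee_rot: [0.062, 0.998, 0.0, -0.0]
ft_force: [-0.4, -0.3, -3.3]
grip_width: 0.459
grasp_force: 61.0
```

Free of contact and 10 mm in. Continuing to home.

Request:
{"api": "step_arm", "payload": {
  "moves": [
    [1,0,0,-2,0,0,0],
    [1,0,0,-4,0,0,0],
    [1,0,0,-6,0,0,0],
    [1,0,0,-7.5,0,0,0],
    [1,0,0,-8.5,0,0,0],
    [1,0,0,-9,0,0,0],
    [1,0,0,-9,0,0,0]
  ]
}}

```text
clock: 18.85
position: [0.5434, -0.0192, 0.0743]
ee_rot: [0.062, 0.998, 0.0, -0.0]
ft_force: [0.1, -0.2, -2.9]
grip_width: 0.463
grasp_force: 61.0
```

Request:
{"api": "step_arm", "payload": {
  "moves": [
    [1,0,0,-0.5,0,0,0],
    [1,0,0,-1,0,0,0],
    [1,0,0,-1,0,0,0]
  ]
}}

```text
clock: 19.15
position: [0.5435, -0.0192, 0.0734]
ee_rot: [0.062, 0.998, 0.0, 0.0]
ft_force: [0.5, 0.1, -1.8]
grip_width: 0.46
grasp_force: 61.2
```

Request:
{"api": "step_arm", "payload": {
  "moves": [
    [1,0,0,-0.5,0,0,0],
    [1,0,0,-1,0,0,0],
    [1,0,0,-1,0,0,0]
  ]
}}

```text
clock: 19.45
position: [0.5436, -0.0192, 0.0733]
ee_rot: [0.062, 0.998, -0.0, 0.0]
ft_force: [-5.2, -0.7, 9.2]
grip_width: 0.463
grasp_force: 62.5
```

Firm contact at TCP z = 73.3 mm, exactly the expected seated height. Releasing and withdrawing.

Request:
{"api": "step_arm", "payload": {
  "moves": [
    [0.5,0,0,0.7,0,0,0],
    [0.2,0,0,0.7,0,0,0],
    [0,0,0,0.7,0,0,0],
    [0,0,0,0.7,0,0,0],
    [0,0,0,0.7,0,0,0],
    [0,0,0,0.7,0,0,0]
  ]
}}

```text
clock: 20.05
position: [0.5435, -0.0192, 0.073]
ee_rot: [0.062, 0.998, 0.0, -0.0]
ft_force: [-0.7, -0.1, 0.2]
grip_width: 1.003
grasp_force: 0.0
```

Request:
{"api": "step_arm", "payload": {
  "moves": [
    [0,0,0,10,0,0,0],
    [0,0,0,30,0,0,0],
    [0,0,0,65,0,0,0],
    [0,0,0,105,0,0,0],
    [0,0,0,145,0,0,0],
    [0,0,0,175,0,0,0],
    [0,0,0,190,0,0,0],
    [0,0,0,190,0,0,0],
    [0,0,0,190,0,0,0]
  ]
}}

```text
clock: 20.95
position: [0.5431, -0.0194, 0.2621]
ee_rot: [0.062, 0.998, -0.0, -0.001]
ft_force: [0.6, -0.1, -0.3]
grip_width: 1.0
grasp_force: 0.0
```

Run:
```python
from h import *
tool(); c=manip.camera("side"); cv2.imwrite("pics/s3.png",cv2.resize(c["image"][140:260,210:350],(700,600),interpolation=cv2.INTER_CUBIC))
```

```text
t 20.95 pos [543.1 -19.4 262.1] y ang 82.9 z [-0.0011 -0.     -1.    ] F [ 0.6 -0.1 -0.3] grip [1. 0.]
```

View pics/s3.png

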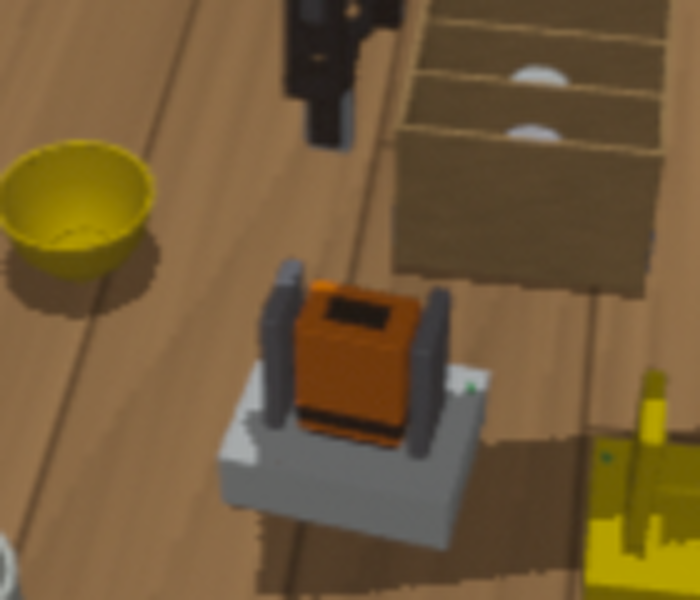

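The pack is seated between the cheeks. No plug is visible, its shoulder is on the dock top near (350,438), and its top is below the cheek tops.

```bash
python3 -c "
from workcell import manip
print(manip.hand_in())"
```

```text
the job is handed in; nothing more can be done
None
```

The orange pack was stood on the blue pad and released, then regrasped by its broad faces and seated fully home in the white dock and let go; the job was handed in at about 21 s, with the jar, tin, mug and bowl never touched.

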